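Show the loaded instrument box to the tag reader

TASK

Swing the cabinet door wide open by its handle and feel the weight of the two like boxes that stand on the shelf inside the door: first lift the one nearer the hinge clear of the shelf and set it back there, then lift the other. Finish while holding the heavier box, gripped still and upright in the air about 8 cm above the middle of the round tag reader, with the lighter one standing on the door shelf; drop nothing and leave the other things on the bench alone.

Things in the scene. Friction and masses are not known exactly. Their poses are not given: they have to be found in the camera images.
- cabinet_front (a point): middle of the top front edge of the grey steel bench cabinet, which is 200 mm deep (x), 300 mm wide (y), 220 mm tall, and fixed; its open front, closed by the door, faces its own -x side (towards the robot). The hinge line is 1 mm in front of this edge and 138 mm to its +y side
- door_angle (a joint): door angle, rad: 0 closed (at the start), grows as it opens, stop at 1.8. White panel 15 mm thick, 272 mm wide, top edge 205 mm above the table, hinged at the cabinet's +y side; opening swings its free end towards the robot, then to +y (clockwise from above). No latch; needs about 1 N at the handle, stays where it is left
- door_hinge (a point): point on the upright hinge line of the door, 192 mm above the table. Axes turn with the door: x out of the panel's inner face (shelf side), -y along the panel from the hinge to the free end, z up
- door_handle (a point): point on the axis of the upright round steel handle bar, 12 mm in diameter, 45 mm in front of the door's outer face (60 mm from the inner face), 240 mm along the panel from the hinge line. The point is 192 mm above the table; the bar's top end is 18 mm above it, and the bar is free of its stays for 35 mm below it
- door: the white door panel with its handle and its inside shelf, all one piece that swings. Origin: on the hinge line, 12 mm above the table; axes as for door_hinge
- shelf (a point): grey shelf inside the door, swinging with it: 112 mm deep, 205 mm long, with 12 mm high lips. The point is the centre of its floor's top face, 100 mm above the table, 56 mm from the panel's inner face, 135 mm from the hinge line. x away from the panel, y along the shelf to the hinge, z up. Open, it is reached from above; the panel rises 105 mm over its floor, so fingers best close along the shelf
- box_near: closed aluminium box, 50 x 50 mm, 50 mm tall, with a round steel neck 24 mm in diameter and 34 mm tall upright on the middle of its lid, good to grip from above. Origin: centre of its underside, z up. Looks like the other box; one weighs about 0.6 kg, the other 0.2 kg (10 percent more or less), either may be the heavier; the filling is sealed in. This one is nearer the hinge, at first about 80 mm from it
- box_far: closed aluminium box, 50 x 50 mm, 50 mm tall, with a round steel neck 24 mm in diameter and 34 mm tall upright on the middle of its lid, good to grip from above. Origin: centre of its underside, z up. Looks like the other box; one weighs about 0.6 kg, the other 0.2 kg (10 percent more or less), either may be the heavier; the filling is sealed in. This one is farther from the hinge, at first about 185 mm from it
- reader: flat round black tag reader fixed on the table, 110 mm in diameter, 12 mm thick. Origin: centre of its underside, on the table
- supply: red-fronted aluminium power supply, 120 x 160 x 55 mm, a bystander. Origin: centre of its underside
- screwdriver: screwdriver lying on the table, a bystander. Origin: on its underside, mid-length
- mug: white mug, 80 mm across, 90 mm tall, a bystander. Origin: centre of its underside
Mind the look-alikes: they are no part of the job. Of the things that look like the reader, take the one that is farthest to the robot's left at the start.

How it is judged:
By the outcome, as a careful person would: the job done as asked, in the order asked, and still so for the second after the job is handed in, while the arm keeps its last pose, push and grip.
It also fails if it takes over 72 s, if anything falls off the work surface, if the arm or the gripper's body presses on something with over 40 N, if the wrist force passes 120 N, or if a joint passes its speed limit or range.

ROBOT

A 7-joint arm with a two-finger parallel gripper is mounted at the origin on the work surface. World frame = base frame: x ahead of the robot, y to its left, z up, the work surface at z = 0. Lengths are in m, angles in rad, forces in N, time in s.
With the tool pointing down it reaches from about 0.425 to 0.875 m from the base axis. Payload 8.4 kg.
Tool frame: the origin (TCP) lies at the very end of the fingers, on their centre line; the grasp point (between the pads) lies 19 mm behind it (r.grip_point_offset is the distance from the TCP to the grasp point, in m); z points along the fingers, y is the direction in which the jaws open and shut (so a half turn about z gives the same grasp; the last joint's range is limited). The gripper opens to 85 mm and grips with 20 to 120 N. Pads are 22 mm wide; open, the fingers measure 114 mm over their backs; the gripper's body (76 mm by 85 mm) begins 54 mm behind the grasp point. The pads swing forward as they close: fully open they stand 13 mm farther back than shut.
Start: joints at [-1.294, 0.333, 0.04, 1.465, -0.013, 1.343, -0.059], TCP at [0.239, 0.605, 0.231] pointing down, gripper open.
Joint ranges: [-2.58, 2.58], [-0.38, 2.09], [-1.3, 1.39], [0.25, 2.4], [-1.5, 4.64], [0.08, 2.09], [-2.65, 2.65]. Speed limits (rad/s): [2.22, 2.22, 2.79, 2.79, 3.14, 3.14, 3.14].

INTERFACE

Orientations are given as a 3x3 rotation matrix whose columns are the frame's x, y, z axes.
In Python, from bench import readout, imaging, r gives the robot as it stands.
- The arm moves only by the tool play_rows, never from a script. Its argument "motion" is a list of rows, each a list of 7 numbers: the turn, a rotation vector about the tool's x, y, z each as a share of 120 degrees, from -1 to 1, then the shift along the tool's x, y, z each as a share of 0.1 m, from -1 to 1, then the opening, from 0 (shut) to 1 (fully open). In form: [[ax, ay, az, tx, ty, tz, grip], ...]. A call has 1 to 10 rows; each row is the pose to reach, as a shift and turn from the pose commanded when the call began, along the tool's axes at that moment; what a row does not reach only later rows make up. A row lasts 1/10 s, in which the tool goes at most 50 mm and 8.59 degrees, less where a joint would pass 70% of its speed; a pose out of reach is approached as far as the arm can. A call with a number of a shift or a turn outside -1 to 1 is refused whole. A call with a gripper value outside its range is refused whole. The fingers move at their own pace and stop on an object; "newtons" is the grip in N (left out, the last holds). Time passes only in rows, so rows that repeat a pose let the fingers close. It gives the time, the measured TCP pose, the force and the opening at its end, in the units of the state.
- readout.get_obs(): the state, without advancing time (a new reading comes with each control period).
- imaging.capture(name): name is "side" or "top" or "wrist"; returns a dict with "frame" (480x640x3 uint8, blue, green, red), "fx", "fy", "cx", "cy" (pixels), "xyz" and "attitude" of the camera in the world. Camera axes: x right, y up, looking along -z (the intrinsics and any distortion apply to the point x, -y, -z); pixel columns grow to the right and rows downward; lengths in m; the calibration is good to about 2 mm. A picture is of the moment at which its call begins. There is no depth.
- r.job_done(): hands the job in, once; it reports no verdict.
The state is a dict: "time": time; "qpos": joint angles; "qvel": joint speeds; "joint_efforts": joint torques, N m; "eef_pos": TCP position; "tcp_rot": TCP orientation; "force": force on the tool from outside, world axes, zero at the start; "torque": the same for the moment, N m; "finger_gap": opening from 0.0 (shut) to 1.0 (fully open).
Only numpy, scipy, OpenCV 4.12 (cv2) and the standard library are available. Lean on these libraries where they do the work, as an engineer would, in place of code of your own. Each camera call takes 0.05 s, during which the arm holds its last target. There are 200 camera calls.

## Working session

There is one attempt and no reset: what is moved stays moved. The work goes in short steps, Python scripts to look and compute and a tool call to move; the robot and the scene stay as the last step left them, time stands still between calls to the robot, and variables do not carry over. Pictures are saved under pics/ and viewed, about 8 in all and at most 12, crops included, and the job is handed in when it is done.

Besides the shell and the picture viewer there is one more tool, called after "Emit:" by a JSON object that holds its "fn" and its "kwargs". play_rows: Moves the arm, as the interface text tells. Shift numbers are shares of 0.1 m and turn numbers shares of 120 degrees, none past 1 either way. Its arguments: {"type":"object","properties":{"motion":{"type":"array","items":{"type":"array","items":{"type":"number"}}},"newtons":{"type":"number"}},"required":["motion"]}

```bash
ls; mkdir -p pics; cat > h.py <<'E'
import numpy as np, cv2, json
from bench import readout, imaging, r
def snap(cam,name):
    d=imaging.capture(cam); cv2.imwrite(f'pics/{name}.png',d['frame'])
    np.savez(f'pics/{name}.npz',**{k:v for k,v in d.items() if isinstance(v,(int,float,np.ndarray,list,tuple))}); return d
def load(name): return dict(np.load(f'pics/{name}.npz',allow_pickle=True))
def proj(d,p):
    c=np.asarray(d['attitude']).T@(np.asarray(p,float)-np.asarray(d['xyz']))
    return np.array([d['cx']+d['fx']*c[0]/-c[2], d['cy']+d['fy']*(-c[1])/-c[2]])
def ray(d,u,v):
    k=np.array([(u-d['cx'])/d['fx'],-(v-d['cy'])/d['fy'],-1.]); k=np.asarray(d['attitude'])@k
    return np.asarray(d['xyz']),k/np.linalg.norm(k)
def atz(d,u,v,z):
    o,k=ray(d,u,v); return o+k*(z-o[2])/k[2]
def tri(*obs):
    A=np.zeros((3,3));b=np.zeros(3)
    for d,u,v in obs:
        o,k=ray(d,u,v);P=np.eye(3)-np.outer(k,k);A+=P;b+=P@o
    p=np.linalg.solve(A,b)
    return p,[np.linalg.norm((np.eye(3)-np.outer(*(ray(d,u,v)[1],)*2))@(p-ray(d,u,v)[0])) for d,u,v in obs]
E
python3 - <<'E'
from h import *
np.set_printoptions(precision=4,suppress=True)
for c in ['top','side']:
    d=snap(c,c+'0'); print({k:(v if k!='frame' else v.shape) for k,v in d.items()})
o=readout.get_obs(); print(o)
E
```

```text
pics
{'frame': (480, 640, 3), 'fx': 540.4532946316697, 'fy': 540.4532946316697, 'cx': 319.91178230993347, 'cy': 237.13713438414905, 'xyz': array([0.4255, 0.046 , 1.3375]), 'attitude': array([[ 0.0078,  0.9969, -0.0782],
       [-0.9999,  0.0072, -0.0088],
       [-0.0083,  0.0782,  0.9969]])}
{'frame': (480, 640, 3), 'fx': 607.1703927557621, 'fy': 607.1703927557621, 'cx': 315.04709843388235, 'cy': 229.96733453266913, 'xyz': array([ 0.0814, -0.8809,  1.3528]), 'attitude': array([[ 0.9064,  0.3186, -0.2775],
       [-0.4224,  0.6956, -0.5812],
       [ 0.0079,  0.644 ,  0.765 ]])}
{'time': 0.1, 'qpos': array([-1.2942,  0.3338,  0.0398,  1.4662, -0.0134,  1.3433, -0.0585]), 'qvel': array([-0.0014, -0.0018, -0.0016, -0.0031,  0.0007,  0.0006,  0.    ]), 'joint_efforts': array([  0.0044, -66.0027,   1.3702, -40.6474,   0.0169,   0.0091,
         0.    ]), 'eef_pos': array([0.2384, 0.6043, 0.2305]), 'tcp_rot': array([[-0.9302,  0.367 , -0.0004],
       [ 0.367 ,  0.9302, -0.0013],
       [-0.0001, -0.0014, -1.    ]]), 'force': array([ 0.2041, -0.207 ,  0.0007]), 'torque': array([ 0.0289,  0.0228, -0.0301]), 'finger_gap': 0.9962130759666591}
```

View pics/top0.png

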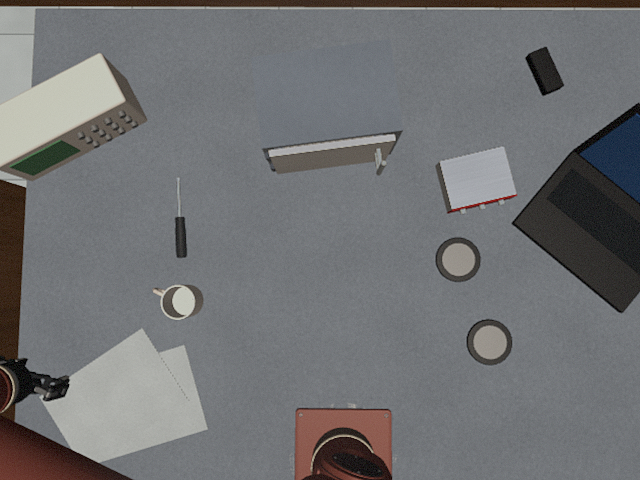

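View pics/side0.png

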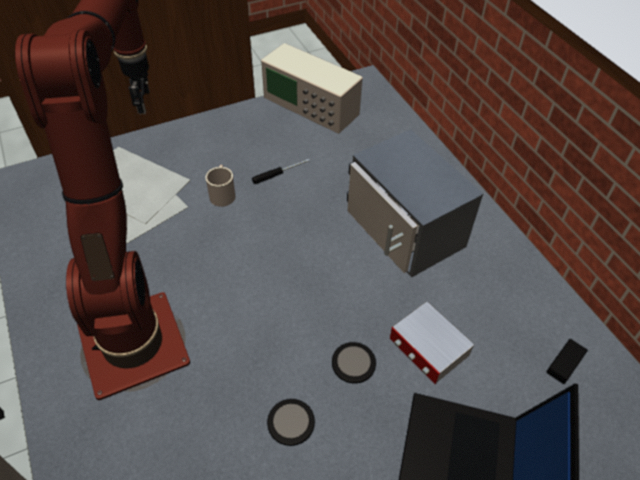

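The top view shows the door's front edge from about (265,150) to (401,132), with the handle at (381,160). There are two candidate readers, A at (458,259) and B at (490,342). A is farther left (larger y), so it is the one to use. I'll check with a close crop.

```bash
python3 - <<'E'
from h import *
np.set_printoptions(precision=4,suppress=True)
t=load('top0');s=load('side0')
a=cv2.resize(t['frame'][30:190,240:500],None,fx=3,fy=3,interpolation=cv2.INTER_CUBIC)
b=cv2.resize(s['frame'][140:280,335:495],None,fx=3,fy=3,interpolation=cv2.INTER_CUBIC)
cv2.imwrite('pics/c1.png',a);cv2.imwrite('pics/c2.png',b)
for n,ta,sa in [('A',(458,259),(354,362)),('B',(490,342),(291,422))]:
    print(n,atz(t,*ta,.012),atz(s,*sa,.012),tri((t,*ta),(s,*sa)))
E
```

```text
A [ 0.4782 -0.2806  0.012 ] [ 0.4762 -0.2838  0.012 ] (array([ 0.478 , -0.2817,  0.007 ]), [np.float64(0.0003712083717521451), np.float64(0.0003712083717520254)])
B [ 0.2781 -0.3554  0.012 ] [ 0.2763 -0.358   0.012 ] (array([ 0.2773, -0.3565,  0.0078]), [np.float64(0.00043037216777275884), np.float64(0.00043037216777271417)])
```

View pics/c1.png

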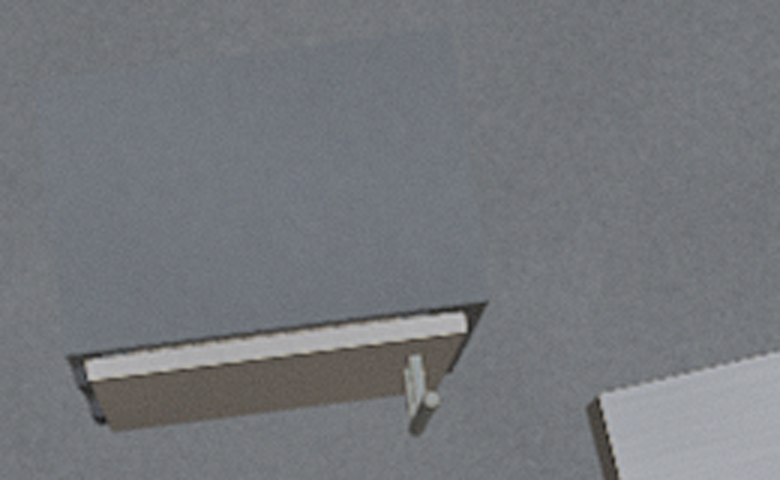

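View pics/c2.png

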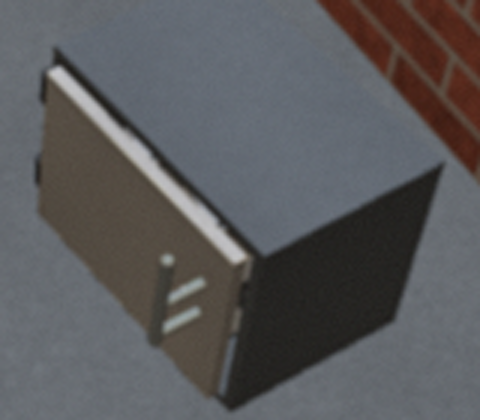

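Top crop: cabinet front corners at (262.7,148.7) and (402.7,130.7), handle top at (384,162.7). Side crop: front corners at (353.3,156) and (422.3,225.7), handle top at (390.7,226.7).

```bash
python3 - <<'E'
from h import *
np.set_printoptions(precision=4,suppress=True)
t=load('top0');s=load('side0')
P={}
for n,ta,sa in [('L',(262.7,148.7),(353.3,156)),('R',(402.7,130.7),(422.3,225.7)),('H',(384,162.7),(390.7,226.7))]:
    P[n],e=tri((t,*ta),(s,*sa)); print(n,P[n],e[0])
L,R=P['L'],P['R']; w=L-R; print('width',np.linalg.norm(w))
yh=w[:2]/np.linalg.norm(w[:2]); xh=np.array([yh[1],-yh[0]]); m=((L+R)/2)[:2]
print('yaw',np.arctan2(yh[1],yh[0])-np.pi/2)
hinge=m+yh*.138-xh*.001
han=hinge-yh*.240-xh*.060
print('hinge',hinge,'closed handle pred (2 conv)',han, 'xh',xh,'dist meas',np.linalg.norm(P['H'][:2]-hinge))
d=P['H'][:2]-hinge; print('in frame',d@xh,d@yh)
E
```

```text
L [0.6998 0.1781 0.2164] 0.00010776881640018548
R [ 0.7391 -0.1166  0.2184] 0.00036831802112548934
H [ 0.6731 -0.0785  0.2061] 0.00046517529726872365
width 0.29730850459330127
yaw 0.13256523000272424
hinge [0.7002 0.1674] closed handle pred (2 conv) [ 0.6724 -0.0784] xh [0.9912 0.1322] dist meas 0.24735405232046845
in frame -0.05939196486846899 -0.24011793291718048
```

Emit:
{"fn": "play_rows", "kwargs": {"motion": [[0,0,-0.243,-0.9,-0.7,-0.4,1],[0,0,-0.243,-0.9,-0.7,-0.4,1],[0,0,-0.243,-0.9,-0.7,-0.4,1],[0,0,-0.243,-0.9,-0.7,-0.4,1]]}}

```text
time: 0.5
eef_pos: [0.3, 0.5037, 0.273]
tcp_rot: [[-0.991, -0.133, 0.002], [-0.133, 0.991, 0.001], [-0.002, 0.001, -1.0]]
force: [-0.6, 0.7, 0.6]
finger_gap: 0.999
```

Emit:
{"fn": "play_rows", "kwargs": {"motion": [[0,0,0,-0.45,-0.95,0,1],[0,0,0,-0.45,-0.95,0,1],[0,0,0,-0.45,-0.95,0,1]]}}

```text
time: 0.8
eef_pos: [0.3584, 0.4125, 0.2715]
tcp_rot: [[-0.992, -0.124, 0.002], [-0.124, 0.992, -0.002], [-0.001, -0.002, -1.0]]
force: [0.1, 0.4, 0.7]
finger_gap: 0.999
```

Emit:
{"fn": "play_rows", "kwargs": {"motion": [[0,0,0,-0.45,-0.95,0,1],[0,0,0,-0.45,-0.95,0,1],[0,0,0,-0.45,-0.95,0,1]]}}

```text
time: 1.1
eef_pos: [0.415, 0.3239, 0.2714]
tcp_rot: [[-0.992, -0.124, 0.001], [-0.124, 0.992, -0.002], [-0.001, -0.002, -1.0]]
force: [-0.4, 0.5, 0.8]
finger_gap: 1.001
```

Emit:
{"fn": "play_rows", "kwargs": {"motion": [[0,0,0,-0.45,-0.95,0,1],[0,0,0,-0.45,-0.95,0,1],[0,0,0,-0.45,-0.95,0,1]]}}

```text
time: 1.4
eef_pos: [0.4715, 0.2355, 0.2714]
tcp_rot: [[-0.992, -0.123, 0.001], [-0.123, 0.992, -0.002], [-0.001, -0.002, -1.0]]
force: [-0.3, 0.1, -0.2]
finger_gap: 1.0
```

Emit:
{"fn": "play_rows", "kwargs": {"motion": [[0,0,0,-0.4,-0.84,0,1],[0,0,0,-0.4,-0.84,0,1],[0,0,0,-0.4,-0.84,0,1]]}}

```text
time: 1.7
eef_pos: [0.5217, 0.1576, 0.2713]
tcp_rot: [[-0.992, -0.124, 0.001], [-0.124, 0.992, -0.002], [-0.001, -0.003, -1.0]]
force: [0.2, -0.6, -0.6]
finger_gap: 1.003
```

Emit:
{"fn": "play_rows", "kwargs": {"motion": [[0,0,0,-0.4,-0.84,0,1],[0,0,0,-0.4,-0.84,0,1],[0,0,0,-0.4,-0.84,0,1]]}}

```text
time: 2.0
eef_pos: [0.5718, 0.0798, 0.2711]
tcp_rot: [[-0.992, -0.124, 0.001], [-0.124, 0.992, -0.003], [-0.0, -0.003, -1.0]]
force: [-0.6, -0.5, -0.7]
finger_gap: 1.001
```

Emit:
{"fn": "play_rows", "kwargs": {"motion": [[0,0,0,-0.4,-0.84,0,1],[0,0,0,-0.4,-0.84,0,1],[0,0,0,-0.4,-0.84,0,1]]}}

```text
time: 2.3
eef_pos: [0.622, 0.0021, 0.2707]
tcp_rot: [[-0.992, -0.125, -0.0], [-0.125, 0.992, -0.004], [0.001, -0.004, -1.0]]
force: [-0.5, 0.5, -0.6]
finger_gap: 1.0
```

Emit:
{"fn": "play_rows", "kwargs": {"motion": [[0,0,0,-0.4,-0.84,0,1],[0,0,0,-0.4,-0.84,0,1],[0,0,0,-0.4,-0.84,0,1]]}}

```text
time: 2.6
eef_pos: [0.6722, -0.0756, 0.27]
tcp_rot: [[-0.992, -0.126, -0.001], [-0.126, 0.992, -0.004], [0.002, -0.004, -1.0]]
force: [-0.8, 0.4, -0.2]
finger_gap: 0.999
```

```bash
cat >> h.py <<'E'
def plan(pos,ydeg=None):
    o=readout.get_obs();R=o['tcp_rot'];sh=R.T@(np.array(pos)-o['eef_pos'])/.1
    cur=np.degrees(np.arctan2(R[1,1],R[0,1]))
    Rt=R if ydeg is None else np.column_stack([[-np.sin(np.radians(ydeg)),np.cos(np.radians(ydeg)),0]]*3)
    if ydeg is not None:
        a=np.radians(ydeg);y=np.array([np.cos(a),np.sin(a),0]);z=np.array([0,0,-1.]);Rt=np.column_stack([np.cross(y,z),y,z])
    rv=cv2.Rodrigues(R.T@Rt)[0].ravel()/np.radians(120)
    print('turn',rv.round(3),'shift',sh.round(3),'yaw',cur.round(1),'pos',o['eef_pos'].round(4),'F',o['force'].round(2),'q',o['qpos'].round(2),'t',o['time'])
E
python3 - <<'E'
from h import *
d=snap('wrist','w1'); print(d['xyz'],proj(d,[.673,-.0785,.21]))
plan([.6728,-.0785,.173],97.6)
E
```

```text
[ 0.5867265  -0.08512299  0.41308028] [314.39853995 265.89210543]
turn [-0.001 -0.001 -0.002] shift [-0.006 -0.06   0.972] yaw 97.4 pos [ 0.6716 -0.0725  0.2702] F [-0.3   1.04 -0.21] q [-0.33  0.4   0.52  1.35 -0.2   1.44  1.88] t 2.65
```

View pics/w1.png

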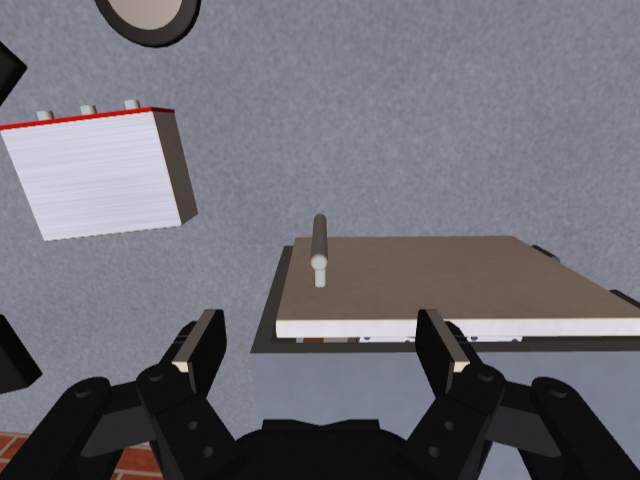

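The wrist view shows the handle's top end at (319,262), against a prediction of (314,266). That agrees to about 2 mm, so I'll descend and grip.

Emit:
{"fn": "play_rows", "kwargs": {"motion": [[0,0,0,0,-0.03,0.5,1],[0,0,0,0,-0.03,0.97,1],[0,0,0,0,-0.03,0.97,1],[0,0,0,0,-0.03,0.97,0],[0,0,0,0,-0.03,0.97,0],[0,0,0,0,-0.03,0.97,0],[0,0,0,0,-0.03,0.97,0],[0,0,0,0,-0.03,0.97,0],[0,0,0,0,-0.03,0.97,0],[0,0,0,0,-0.03,0.97,0]], "newtons": 30}}

```text
time: 3.65
eef_pos: [0.6721, -0.0768, 0.1761]
tcp_rot: [[-0.992, -0.129, 0.002], [-0.129, 0.992, -0.004], [-0.002, -0.004, -1.0]]
force: [-1.6, -8.9, 4.6]
finger_gap: 0.129
```

```bash
cat > arc.py <<'E'
from h import *
import sys
# rows: arc about hinge from current pose, total door opening given (deg)
np.set_printoptions(precision=3,suppress=True)
o=readout.get_obs();R=o['tcp_rot'];p=o['eef_pos'];H=np.array([.7002,.1674])
print(p.round(4),o['force'].round(2),o['finger_gap'],o['qpos'].round(2),'radius',np.linalg.norm(p[:2]-H),'door deg',(-96.45-np.degrees(np.arctan2(*(p[:2]-H)[::-1])))%360)
n=int(sys.argv[2])
for i in range(1,n+1):
    a=-np.radians(float(sys.argv[1])*i/n);c,s=np.cos(a),np.sin(a)
    q=np.array([*(H+np.array([[c,-s],[s,c]])@(p[:2]-H)),p[2]])
    sh=R.T@(q-p)/.1; print([0,0,round(-np.degrees(a)/120,3),*(float(x) for x in sh.round(3)),0])
E
python3 arc.py 23 5
```

```text
[ 0.672 -0.077  0.176] [-1.56 -8.93  4.59] 0.12850815200311283 [-0.32  0.45  0.51  1.49 -0.22  1.26  1.91] radius 0.24582607826586278 door deg 0.1096870794365401
[0, 0, np.float64(0.038), 0.189, 0.055, -0.001, 0]
[0, 0, np.float64(0.077), 0.374, 0.126, -0.001, 0]
[0, 0, np.float64(0.115), 0.552, 0.211, -0.002, 0]
[0, 0, np.float64(0.153), 0.723, 0.31, -0.003, 0]
[0, 0, np.float64(0.192), 0.885, 0.422, -0.003, 0]
```

Emit:
{"fn": "play_rows", "kwargs": {"motion": [[0,0,0.021,0.103,0.028,0,0],[0,0,0.042,0.206,0.061,0,0],[0,0,0.0625,0.306,0.098,0,0],[0,0,0.083,0.405,0.139,0,0],[0,0,0.104,0.502,0.185,0,0],[0,0,0.125,0.597,0.235,0,0],[0,0,0.146,0.69,0.289,0,0],[0,0,0.167,0.78,0.347,0,0],[0,0,0.1875,0.868,0.409,0,0],[0,0,0.208,0.953,0.475,0,0]]}}

```text
time: 4.65
eef_pos: [0.5708, -0.0417, 0.176]
tcp_rot: [[-0.953, 0.303, 0.002], [0.303, 0.953, -0.003], [-0.002, -0.002, -1.0]]
force: [-3.8, -7.6, 9.8]
finger_gap: 0.13
```

```bash
python3 arc.py 25 1
```

```text
[ 0.571 -0.042  0.176] [-3.81 -7.62  9.84] 0.1295605381834997 [-0.51  0.23  0.59  1.76 -0.13  1.19  1.38] radius 0.24591098352525215 door deg 25.29371761345233
[0, 0, np.float64(0.208), 0.952, 0.477, -0.003, 0]
```

Emit:
{"fn": "play_rows", "kwargs": {"motion": [[0,0,0.021,0.103,0.018,0,0],[0,0,0.042,0.206,0.041,0,0],[0,0,0.0625,0.306,0.078,0,0],[0,0,0.083,0.405,0.119,0,0],[0,0,0.104,0.502,0.165,0,0],[0,0,0.125,0.597,0.215,0,0],[0,0,0.146,0.69,0.269,0,0],[0,0,0.167,0.78,0.327,0,0],[0,0,0.1875,0.868,0.389,0,0],[0,0,0.208,0.953,0.455,0,0]]}}

```text
time: 5.65
eef_pos: [0.494, 0.0327, 0.1759]
tcp_rot: [[-0.738, 0.675, 0.002], [0.675, 0.738, 0.0], [-0.001, 0.001, -1.0]]
force: [-1.7, -2.9, 9.0]
finger_gap: 0.129
```

Emit:
{"fn": "play_rows", "kwargs": {"motion": [[0,0,0.021,0.103,0.028,0,0],[0,0,0.042,0.206,0.061,0,0],[0,0,0.0625,0.306,0.098,0,0],[0,0,0.083,0.405,0.139,0,0],[0,0,0.104,0.502,0.185,0,0],[0,0,0.125,0.597,0.235,0,0],[0,0,0.146,0.69,0.289,0,0],[0,0,0.167,0.78,0.347,0,0],[0,0,0.1875,0.868,0.409,0,0],[0,0,0.208,0.953,0.475,0,0]]}}

```text
time: 6.65
eef_pos: [0.4557, 0.133, 0.1759]
tcp_rot: [[-0.384, 0.923, 0.002], [0.923, 0.384, 0.001], [0.0, 0.002, -1.0]]
force: [-0.7, -1.8, 8.8]
finger_gap: 0.129
```

```bash
python3 arc.py 24 1
```

```text
[0.456 0.133 0.176] [-0.66 -1.77  8.81] 0.12936569173964366 [-0.81 -0.    0.44  1.97  0.    1.17  0.02] radius 0.24688021242935332 door deg 75.53479841809163
[0, 0, np.float64(0.2), 0.918, 0.459, 0.001, 0]
```

Emit:
{"fn": "play_rows", "kwargs": {"motion": [[0,0,0.021,0.103,0.028,0,0],[0,0,0.042,0.206,0.061,0,0],[0,0,0.0625,0.306,0.098,0,0],[0,0,0.083,0.405,0.139,0,0],[0,0,0.104,0.502,0.185,0,0],[0,0,0.125,0.597,0.235,0,0],[0,0,0.146,0.69,0.289,0,0],[0,0,0.167,0.78,0.347,0,0],[0,0,0.1875,0.868,0.409,0,0],[0,0,0.2,0.918,0.459,0,0]]}}

```text
time: 7.65
eef_pos: [0.4624, 0.2363, 0.1759]
tcp_rot: [[0.023, 1.0, 0.001], [1.0, -0.023, 0.002], [0.002, 0.001, -1.0]]
force: [-6.6, 1.1, 9.9]
finger_gap: 0.132
```

```bash
python3 arc.py 24 1
```

```text
[0.462 0.236 0.176] [-6.59  1.14  9.86] 0.13191851890232784 [-0.91  0.1   0.38  1.87 -0.04  1.17 -0.54] radius 0.24755980966043303 door deg 99.71252854985198
[0, 0, np.float64(0.2), 0.919, 0.464, 0.002, 0]
```

Emit:
{"fn": "play_rows", "kwargs": {"motion": [[0,0,0,0,0,0,0.6],[0,0,0,0,0,0,0.6],[0,0,0,0,0,0,0.6],[0,0,0,0,0,0,0.6],[0,0,0,0,0,0,0.6],[0,0,0,0,0,-0.4,0.6],[0,0,0,0,0,-0.9,0.6],[0,0,0,0,0,-0.9,0.6],[0,0,0,0,0,-0.9,0.6]]}}

```text
time: 8.55
eef_pos: [0.4625, 0.2352, 0.2655]
tcp_rot: [[0.022, 1.0, 0.002], [1.0, -0.022, 0.002], [0.002, 0.002, -1.0]]
force: [-0.5, -0.1, -1.3]
finger_gap: 0.598
```

Emit:
{"fn": "play_rows", "kwargs": {"motion": [[0,0,0,-0.2,0.2,-0.4,1],[0,0,0,-0.58,0.53,-0.4,1],[0,0,0,-0.58,0.53,-0.4,1]]}}

```text
time: 8.85
eef_pos: [0.5168, 0.1696, 0.3041]
tcp_rot: [[0.03, 1.0, 0.002], [1.0, -0.03, -0.003], [-0.002, 0.002, -1.0]]
force: [-0.9, -0.5, -0.1]
finger_gap: 1.001
```

Emit:
{"fn": "play_rows", "kwargs": {"motion": [[0,0,0.007,-0.58,0.53,0,1],[0,0,0.007,-0.58,0.53,0,1],[0,0,0.007,-0.58,0.53,0,1],[0,0,0.007,-0.58,0.53,0,1]]}}

```text
time: 9.25
eef_pos: [0.565, 0.1161, 0.3028]
tcp_rot: [[0.038, 0.999, -0.002], [0.999, -0.038, -0.001], [-0.001, -0.002, -1.0]]
force: [-0.4, 0.7, -0.1]
finger_gap: 1.002
```

```bash
python3 - <<'E'
from h import *
d=snap('wrist','w2'); t=snap('top','t2');s=snap('side','s2')
for p in [[.6182,.1143,.184],[.5133,.1182,.184],[.7002,.1674,.205],[.4284,.1774,.205]]: print(p,proj(d,p).round(1),proj(t,p).round(1),proj(s,p).round(1))
plan([.6182,.1143,.155],-2.1)
E
```

```text
[0.6182, 0.1143, 0.184] [388.1 235.5] [293.4 189.7] [336.4 188.6]
[0.5133, 0.1182, 0.184] [259.8 235.4] [291.  238.2] [299.9 199.6]
[0.7002, 0.1674, 0.205] [512.7 169.1] [268.3 149.8] [355.  161.5]
[0.4284, 0.1774, 0.205] [126.7 169. ] [261.6 277.7] [261.  188.9]
turn [-0.001  0.     0.001] shift [-0.017  0.539  1.486] yaw -2.0 pos [0.5646 0.1179 0.3036] F [-0.81  0.18  0.3 ] q [-0.74  0.16  0.52  1.56 -0.08  1.45 -0.24] t 9.4
```

View pics/w2.png

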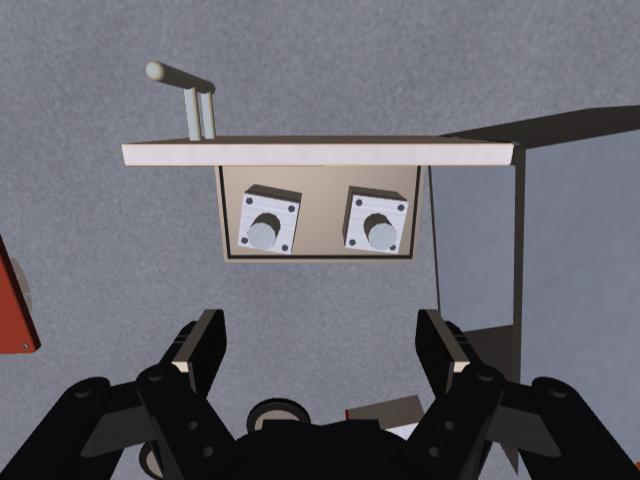

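The wrist view shows the door open and both boxes upright on the shelf, with neck tops at (262,236) far and (383,236) near. For height I need a second view.

```bash
python3 - <<'E'
from h import *
t=load('t2')['frame'];s=load('s2')['frame']
a=cv2.resize(t[170:260,260:330],None,fx=5,fy=5,interpolation=cv2.INTER_CUBIC)
b=cv2.resize(s[160:250,280:360],None,fx=5,fy=5,interpolation=cv2.INTER_CUBIC)
cv2.imwrite('pics/c3.png',np.hstack([a,b]))
E
```

```text
(no output)
```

View pics/c3.png

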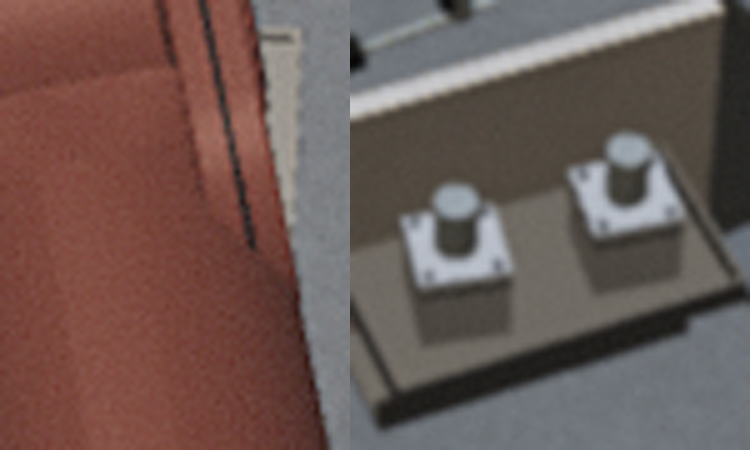

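Top view is blocked by the arm. The side crop gives neck tops at (335.6,190.2) near and (301.4,200.2) far.

```bash
python3 - <<'E'
from h import *
w=load('w2');s=load('s2')
N=tri((w,383,236),(s,335.6,190.2));F=tri((w,262,236),(s,301.4,200.2));print(N,F,np.linalg.norm(N[0]-F[0]))
plan([*N[0][:2],.155],-2.1)
E
```

```text
(array([0.61496016, 0.11277951, 0.18044897]), [np.float64(0.0002584200635280691), np.float64(0.00025842006352826857)]) (array([0.51564487, 0.11655215, 0.18217368]), [np.float64(0.0010570682621690612), np.float64(0.0010570682621691093)]) 0.09940187581789281
turn [-0.001  0.     0.001] shift [-0.034  0.507  1.486] yaw -2.0 pos [0.5646 0.1179 0.3036] F [-0.81  0.18  0.3 ] q [-0.74  0.16  0.52  1.56 -0.08  1.45 -0.24] t 9.4
```

Emit:
{"fn": "play_rows", "kwargs": {"motion": [[0,0,0,-0.03,0.4,0.2,1],[0,0,0,-0.03,0.5,0.6,1],[0,0,0,-0.03,0.5,0.7,1],[0,0,0,-0.03,0.5,0.7,1],[0,0,0,-0.03,0.5,0.7,1]]}}

```text
time: 9.9
eef_pos: [0.615, 0.1127, 0.2358]
tcp_rot: [[0.036, 0.999, 0.001], [0.999, -0.036, 0.001], [0.001, 0.001, -1.0]]
force: [-0.6, -0.6, -0.2]
finger_gap: 1.001
```

```bash
python3 - <<'E'
from h import *
plan([.615,.1135,.155],-2.1)
E
```

```text
turn [ 0.    -0.     0.001] shift [ 0.008 -0.001  0.808] yaw -2.0 pos [0.615  0.1127 0.2358] F [-0.6  -0.62 -0.23] q [-0.68  0.3   0.54  1.55 -0.16  1.34 -0.16] t 9.9
```

Emit:
{"fn": "play_rows", "kwargs": {"motion": [[0,0,0,0.01,0,0.4,1],[0,0,0,0.01,0,0.7,1],[0,0,0,0.01,0,0.81,1],[0,0,0,0.01,0,0.81,1],[0,0,0,0.01,0,0.81,0],[0,0,0,0.01,0,0.81,0],[0,0,0,0.01,0,0.81,0],[0,0,0,0.01,0,0.81,0],[0,0,0,0.01,0,0.81,0],[0,0,0,0.01,0,0.81,0]], "newtons": 50}}

```text
time: 10.9
eef_pos: [0.6154, 0.1129, 0.1541]
tcp_rot: [[0.037, 0.999, 0.001], [0.999, -0.037, 0.0], [0.0, 0.001, -1.0]]
force: [-2.7, -0.3, 6.2]
finger_gap: 0.264
```

```bash
python3 - <<'E'
from h import *
o=readout.get_obs();print(o['joint_efforts'].round(2),o['torque'])
plan([.615,.1135,.155],-2.1)
E
```

```text
[ 7.000e-02 -5.574e+01  7.650e+00 -3.651e+01 -6.000e-02 -8.200e-01
 -4.000e-02] [-0.12300889  0.4307074   0.03864859]
turn [ 0. -0.  0.] shift [ 0.005 -0.005 -0.009] yaw -2.1 pos [0.6154 0.1129 0.1541] F [-2.68 -0.34  6.21] q [-0.66  0.36  0.52  1.65 -0.19  1.18 -0.14] t 10.9
```

Emit:
{"fn": "play_rows", "kwargs": {"motion": [[0,0,0,0,0,-0.1,0],[0,0,0,0,0,-0.25,0],[0,0,0,0,0,-0.4,0],[0,0,0,0,0,-0.5,0],[0,0,0,0,0,-0.5,0],[0,0,0,0,0,-0.5,0],[0,0,0,0,0,-0.5,0],[0,0,0,0,0,-0.5,0]]}}

```text
time: 11.7
eef_pos: [0.6148, 0.1129, 0.2025]
tcp_rot: [[0.036, 0.999, -0.001], [0.999, -0.036, -0.0], [-0.001, -0.001, -1.0]]
force: [-0.5, -0.4, -6.0]
finger_gap: 0.265
```

```bash
python3 - <<'E'
from h import *
o=readout.get_obs();print(o['joint_efforts'].round(2),o['torque'])
plan([.615,.1135,.155],-2.1)
s=snap('side','s3'); cv2.imwrite('pics/c4.png',cv2.resize(s['frame'][130:250,260:380],None,fx=4,fy=4,interpolation=cv2.INTER_CUBIC))
E
```

```text
[ 1.000e-02 -6.043e+01  7.900e+00 -4.189e+01  2.000e-02  1.000e-02
  0.000e+00] [ 0.04279922 -0.01527717  0.01418989]
turn [-0.001  0.     0.   ] shift [0.006 0.002 0.475] yaw -2.1 pos [0.6148 0.1129 0.2025] F [-0.55 -0.44 -5.95] q [-0.67  0.32  0.53  1.59 -0.17  1.28 -0.15] t 11.7
```

View pics/c4.png

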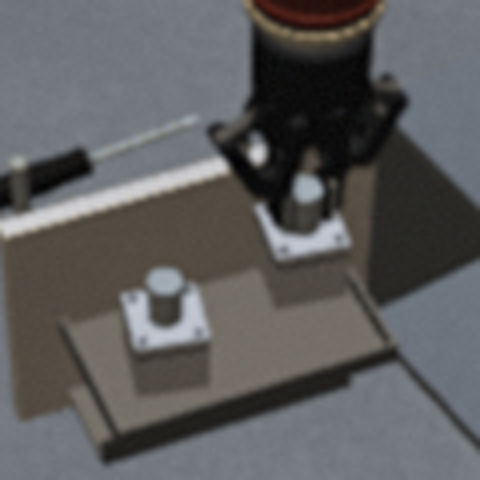

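Lifted Fz is about -6.0 N, roughly 0.6 kg, so the near box looks like the heavy one. I'll set it back, then test the other.

Emit:
{"fn": "play_rows", "kwargs": {"motion": [[0,0,0,0,0,0.15,0],[0,0,0,0,0,0.3,0],[0,0,0,0,0,0.4,0],[0,0,0,0,0,0.46,0],[0,0,0,0,0,0.49,0],[0,0,0,0,0,0.49,0]]}}

```text
time: 12.35
eef_pos: [0.6154, 0.1127, 0.1545]
tcp_rot: [[0.037, 0.999, 0.0], [0.999, -0.037, -0.0], [-0.0, 0.0, -1.0]]
force: [0.7, -0.3, -5.4]
finger_gap: 0.264
```

```bash
python3 - <<'E'
from h import *
plan([.615,.1135,.155],-2.1)
E
```

```text
turn [ 0.  0. -0.] shift [ 0.008 -0.004 -0.005] yaw -2.1 pos [0.6154 0.1127 0.1545] F [ 0.66 -0.31 -5.35] q [-0.67  0.36  0.52  1.65 -0.19  1.18 -0.14] t 12.35
```

Emit:
{"fn": "play_rows", "kwargs": {"motion": [[0,0,0,0,0,0.01,0],[0,0,0,0,0,0.015,0],[0,0,0,0,0,0.015,0],[0,0,0,0,0,0.015,0]]}}

```text
time: 12.75
eef_pos: [0.6156, 0.1128, 0.1542]
tcp_rot: [[0.037, 0.999, 0.001], [0.999, -0.037, 0.001], [0.001, 0.001, -1.0]]
force: [-5.5, -2.0, 6.2]
finger_gap: 0.266
```

Emit:
{"fn": "play_rows", "kwargs": {"motion": [[0,0,0,0,0,0,0.5],[0,0,0,0,0,0,1],[0,0,0,0,0,0,1],[0,0,0,0,0,0,1],[0,0,0,0,0,-0.2,1],[0,0,0,0,0,-0.6,1],[0,0,0,0,0,-0.85,1],[0,0,0,0,0,-0.85,1]]}}

```text
time: 13.55
eef_pos: [0.6172, 0.113, 0.242]
tcp_rot: [[0.037, 0.999, 0.006], [0.999, -0.037, 0.002], [0.002, 0.006, -1.0]]
force: [-0.3, -0.2, -0.3]
finger_gap: 0.998
```

Emit:
{"fn": "play_rows", "kwargs": {"motion": [[0,0,0,0.04,-0.4,0,1],[0,0,0,0.04,-0.8,0,1],[0,0,0,0.04,-1,0,1],[0,0,0,0.04,-1,0,1],[0,0,0,0.04,-1,0,1]]}}

```text
time: 14.05
eef_pos: [0.5155, 0.1208, 0.2377]
tcp_rot: [[0.036, 0.999, 0.0], [0.999, -0.036, 0.001], [0.001, 0.0, -1.0]]
force: [0.8, -0.2, -0.1]
finger_gap: 1.001
```

```bash
python3 - <<'E'
from h import *
w=snap('wrist','w4')
plan([.515,.1172,.155],-2.1)
for p in [[.615,.1135,.182],[.515,.1172,.182]]: print(proj(w,p))
E
```

```text
turn [0. 0. 0.] shift [-0.035 -0.009  0.826] yaw -2.1 pos [0.516  0.1206 0.2376] F [ 0.33  0.26 -0.4 ] q [-0.8   0.08  0.51  1.77 -0.04  1.3  -0.31] t 14.1
[477.65073029 272.03753099]
[322.48411454 271.62335721]
```

View pics/w4.png

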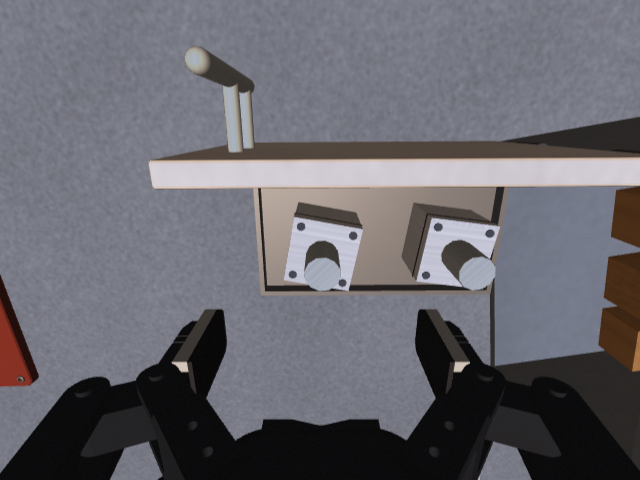

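The near box stands upright again with its neck at (477,271), as predicted. The far neck is at (322,274), matching its prediction.

Emit:
{"fn": "play_rows", "kwargs": {"motion": [[0,0,0,-0.04,-0.01,0.4,1],[0,0,0,-0.04,-0.01,0.7,1],[0,0,0,-0.04,-0.01,0.82,1],[0,0,0,-0.04,-0.01,0.82,1],[0,0,0,-0.04,-0.01,0.82,0],[0,0,0,-0.04,-0.01,0.82,0],[0,0,0,-0.04,-0.01,0.82,0],[0,0,0,-0.04,-0.01,0.82,0],[0,0,0,-0.04,-0.01,0.82,0],[0,0,0,-0.04,-0.01,0.82,0]]}}

```text
time: 15.1
eef_pos: [0.5148, 0.1168, 0.1565]
tcp_rot: [[0.036, 0.999, 0.001], [0.999, -0.036, 0.001], [0.001, 0.001, -1.0]]
force: [0.6, 0.5, 4.4]
finger_gap: 0.262
```

Emit:
{"fn": "play_rows", "kwargs": {"motion": [[0,0,0,0,0,-0.1,0],[0,0,0,0,0,-0.25,0],[0,0,0,0,0,-0.4,0],[0,0,0,0,0,-0.5,0],[0,0,0,0,0,-0.5,0],[0,0,0,0,0,-0.5,0],[0,0,0,0,0,-0.5,0],[0,0,0,0,0,-0.5,0]]}}

```text
time: 15.9
eef_pos: [0.5139, 0.1165, 0.2051]
tcp_rot: [[0.037, 0.999, -0.001], [0.999, -0.037, -0.001], [-0.001, -0.001, -1.0]]
force: [-0.4, -0.2, -1.9]
finger_gap: 0.263
```

```bash
python3 - <<'E'
from h import *
plan([.515,.1172,.155],-2.1)
E
```

```text
turn [-0.001  0.     0.   ] shift [0.008 0.011 0.501] yaw -2.1 pos [0.5139 0.1165 0.2051] F [-0.39 -0.2  -1.86] q [-0.79  0.1   0.52  1.82 -0.05  1.24 -0.29] t 15.9
```

The far box reads -1.9 N, about 0.2 kg, so the near box is the heavier. I'll set the far one back.

Emit:
{"fn": "play_rows", "kwargs": {"motion": [[0,0,0,0,0,0.15,0],[0,0,0,0,0,0.3,0],[0,0,0,0,0,0.4,0],[0,0,0,0,0,0.46,0],[0,0,0,0,0,0.49,0],[0,0,0,0,0,0.5,0],[0,0,0,0,0,0.5,0],[0,0,0,0,0,0.5,0]]}}

```text
time: 16.7
eef_pos: [0.5145, 0.1167, 0.1565]
tcp_rot: [[0.037, 0.999, 0.0], [0.999, -0.037, 0.0], [0.0, 0.0, -1.0]]
force: [-2.6, -1.0, 4.7]
finger_gap: 0.265
```

Contact, +4.7 N. Release, rise, and return to the near box.

Emit:
{"fn": "play_rows", "kwargs": {"motion": [[0,0,0,0,0,0,0.5],[0,0,0,0,0,0,1],[0,0,0,0,0,0,1],[0,0,0,0,0,0,1],[0,0,0,0,0,-0.2,1],[0,0,0,0,0,-0.6,1],[0,0,0,0,0,-0.85,1],[0,0,0,0,0,-0.85,1]]}}

```text
time: 17.5
eef_pos: [0.5162, 0.117, 0.2445]
tcp_rot: [[0.037, 0.999, 0.005], [0.999, -0.037, 0.003], [0.003, 0.005, -1.0]]
force: [0.8, -0.2, -0.6]
finger_gap: 1.002
```

Emit:
{"fn": "play_rows", "kwargs": {"motion": [[0,0,0,-0.04,0.4,0,1],[0,0,0,-0.04,0.8,0,1],[0,0,0,-0.04,1,0,1],[0,0,0,-0.04,1,0,1],[0,0,0,-0.04,1,0,1]]}}

```text
time: 18.0
eef_pos: [0.6138, 0.1086, 0.2396]
tcp_rot: [[0.037, 0.999, -0.002], [0.999, -0.037, -0.001], [-0.001, -0.002, -1.0]]
force: [0.3, -0.4, -0.5]
finger_gap: 1.0
```

```bash
python3 - <<'E'
from h import *
w=snap('wrist','w5')
plan([.6152,.1128,.1545],-2.1)
for p in [[.615,.1135,.182],[.515,.1172,.182]]: print(proj(w,p))
E
```

```text
turn [-0.001  0.    -0.   ] shift [0.041 0.018 0.855] yaw -2.1 pos [0.6134 0.1088 0.24  ] F [-0.97 -0.77 -0.73] q [-0.7   0.3   0.56  1.54 -0.16  1.35 -0.15] t 18.05
[324.95491349 258.09377843]
[169.24984026 257.74685019]
```

View pics/w5.png

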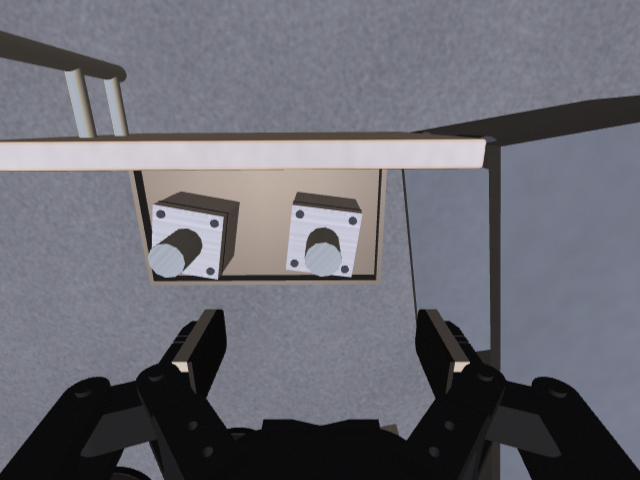

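Both boxes are standing. The near neck is at (323,258), as predicted.

Emit:
{"fn": "play_rows", "kwargs": {"motion": [[0,0,0,0.04,0.02,0.4,1],[0,0,0,0.04,0.02,0.7,1],[0,0,0,0.04,0.02,0.855,1],[0,0,0,0.04,0.02,0.855,1],[0,0,0,0.04,0.02,0.855,0],[0,0,0,0.04,0.02,0.855,0],[0,0,0,0.04,0.02,0.855,0],[0,0,0,0.04,0.02,0.855,0],[0,0,0,0.04,0.02,0.855,0],[0,0,0,0.04,0.02,0.855,0]], "newtons": 60}}

```text
time: 19.05
eef_pos: [0.6164, 0.1129, 0.1562]
tcp_rot: [[0.036, 0.999, 0.001], [0.999, -0.036, 0.0], [0.0, 0.0, -1.0]]
force: [-3.0, 0.3, 6.1]
finger_gap: 0.262
```

Emit:
{"fn": "play_rows", "kwargs": {"motion": [[0,0,0,0,0,-0.1,0],[0,0,0,0,0,-0.25,0],[0,0,0,0,0,-0.45,0],[0,0,0,0,0,-0.65,0],[0,0,0,0,0,-0.8,0],[0,0,0,0,0,-0.8,0],[0,0,0,0,0,-0.8,0]]}}

```text
time: 19.75
eef_pos: [0.6161, 0.113, 0.2351]
tcp_rot: [[0.036, 0.999, -0.0], [0.999, -0.036, 0.0], [0.0, -0.0, -1.0]]
force: [-0.7, 0.1, -6.1]
finger_gap: 0.264
```

```bash
python3 - <<'E'
from h import *
plan([.477,-.282,.22],-2.1)
E
```

```text
turn [-0. -0.  0.] shift [-3.998 -1.246  0.151] yaw -2.1 pos [0.6161 0.113  0.2351] F [-0.69  0.13 -6.1 ] q [-0.7   0.31  0.56  1.54 -0.17  1.34 -0.15] t 19.75
```

Emit:
{"fn": "play_rows", "kwargs": {"motion": [[0,0,0,-0.1,-0.03,0,0],[0,0,0,-0.25,-0.08,0,0],[0,0,0,-0.45,-0.14,0,0],[0,0,0,-0.7,-0.22,0,0],[0,0,0,-1,-0.31,0,0]]}}

```text
time: 20.25
eef_pos: [0.5805, 0.0118, 0.235]
tcp_rot: [[0.037, 0.999, -0.001], [0.999, -0.037, -0.0], [-0.0, -0.001, -1.0]]
force: [0.4, -1.1, -5.4]
finger_gap: 0.261
```

Emit:
{"fn": "play_rows", "kwargs": {"motion": [[0,0,0,-0.3,-0.09,0,0],[0,0,0,-0.6,-0.18,0,0],[0,0,0,-0.8,-0.25,0,0],[0,0,0,-1,-0.31,0,0]]}}

```text
time: 20.65
eef_pos: [0.5451, -0.088, 0.2352]
tcp_rot: [[0.039, 0.999, -0.0], [0.999, -0.039, 0.0], [0.0, -0.0, -1.0]]
force: [-0.3, 0.3, -5.4]
finger_gap: 0.258
```

Emit:
{"fn": "play_rows", "kwargs": {"motion": [[0,0,0,-0.25,-0.08,0,0],[0,0,0,-0.5,-0.15,0,0],[0,0,0,-0.75,-0.23,0,0],[0,0,0,-1,-0.31,0,0]]}}

```text
time: 21.05
eef_pos: [0.5102, -0.1863, 0.2351]
tcp_rot: [[0.039, 0.999, -0.0], [0.999, -0.039, 0.0], [0.0, -0.0, -1.0]]
force: [0.2, -0.0, -5.2]
finger_gap: 0.258
```

Emit:
{"fn": "play_rows", "kwargs": {"motion": [[0,0,0,-0.25,-0.08,0,0],[0,0,0,-0.5,-0.15,0,0],[0,0,0,-0.75,-0.23,0,0],[0,0,0,-0.9,-0.29,0,0],[0,0,0,-1,-0.31,0,0],[0,0,0,-1,-0.31,0,0],[0,0,0,-1,-0.31,0,0]]}}

```text
time: 21.75
eef_pos: [0.4776, -0.2819, 0.2352]
tcp_rot: [[0.037, 0.999, -0.0], [0.999, -0.037, 0.001], [0.001, -0.0, -1.0]]
force: [1.0, 0.0, -5.7]
finger_gap: 0.257
```

```bash
python3 - <<'E'
from h import *
plan([.477,-.282,.146],-2.1)
E
```

```text
turn [-0. -0. -0.] shift [-0.001 -0.006  0.892] yaw -2.1 pos [ 0.4776 -0.2819  0.2352] F [ 0.99  0.04 -5.72] q [-0.27  0.16  0.82  1.73 -0.12  1.31  0.54] t 21.75
```

Emit:
{"fn": "play_rows", "kwargs": {"motion": [[0,0,0,0,0,0.2,0],[0,0,0,0,0,0.5,0],[0,0,0,0,0,0.75,0],[0,0,0,0,0,0.89,0],[0,0,0,0,0,0.89,0],[0,0,0,0,0,0.89,0],[0,0,0,0,0,0.89,0],[0,0,0,0,0,0.89,0]]}}

```text
time: 22.55
eef_pos: [0.4785, -0.2826, 0.1475]
tcp_rot: [[0.036, 0.999, 0.002], [0.999, -0.036, -0.0], [-0.0, 0.002, -1.0]]
force: [-0.6, 0.6, -4.9]
finger_gap: 0.26
```

```bash
python3 - <<'E'
from h import *
plan([.477,-.282,.146],-2.1)
s=snap('side','s6'); w=snap('wrist','w6')
a=cv2.resize(s['frame'][140:420,270:470],(343,480),interpolation=cv2.INTER_CUBIC)
b=w['frame'][:,90:540]
cv2.imwrite('pics/c6.png',np.hstack([a,b]))
for p in [[.478,-.282,.012],[.478,-.282,.090],[.478,-.282,.14]]:
    u=proj(s,p); print((u-[270,140])*1.715,proj(w,p)+[343-90,0])
E
```

```text
turn [0.001 0.    0.   ] shift [ 0.005 -0.015  0.015] yaw -2.1 pos [ 0.4785 -0.2826  0.1475] F [-0.6   0.59 -4.91] q [-0.23  0.25  0.8   1.84 -0.2   1.13  0.6 ] t 22.55
[144.59873855 379.21918636] [574.97790552 229.35644794]
[147.8693969  351.91814025] [575.51408266 264.64725685]
[150.11410381 333.18098089] [576.10275823 303.39347618]
```

View pics/c6.png

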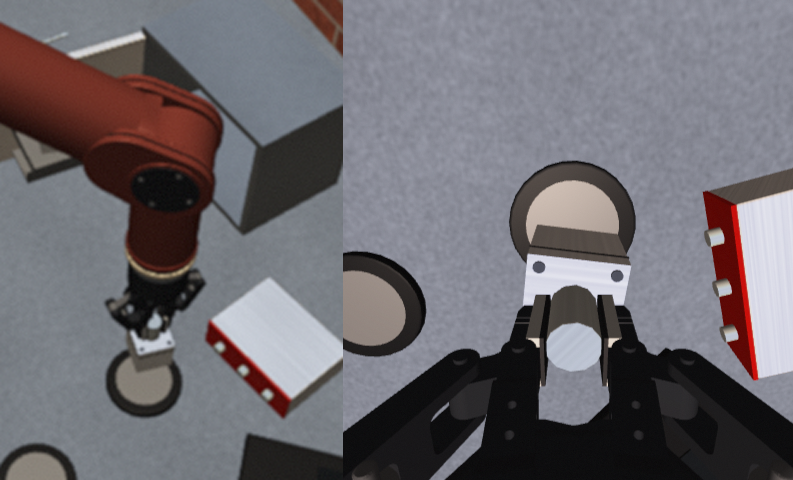

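The wrist and side crop shows the box upright over the left reader, whose centre is about (572,225) in the crop against a prediction of (575,229). I'll hold still and take one last look.

Emit:
{"fn": "play_rows", "kwargs": {"motion": [[0,0,0,0,0,0,0],[0,0,0,0,0,0,0],[0,0,0,0,0,0,0],[0,0,0,0,0,0,0],[0,0,0,0,0,0,0]]}}

```text
time: 23.15
eef_pos: [0.4777, -0.2823, 0.1463]
tcp_rot: [[0.037, 0.999, -0.0], [0.999, -0.037, -0.0], [-0.0, -0.0, -1.0]]
force: [0.2, -0.6, -4.7]
finger_gap: 0.262
```

```bash
python3 - <<'E'
from h import *
plan([.478,-.282,.146],-2.1)
t=snap('top','t7'); cv2.imwrite('pics/c7.png',cv2.resize(t['frame'][120:310,150:520],None,fx=2,fy=2,interpolation=cv2.INTER_CUBIC))
E
```

```text
turn [-0.  0.  0.] shift [0.003 0.003 0.003] yaw -2.1 pos [ 0.4777 -0.2823  0.1463] F [ 0.23 -0.57 -4.7 ] q [-0.23  0.25  0.8   1.84 -0.2   1.13  0.6 ] t 23.15
```

View pics/c7.png

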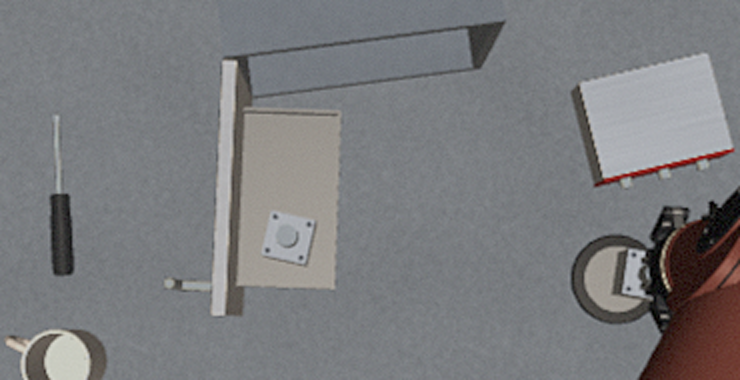

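```bash
python3 -c "
from bench import r
print(r.job_done())"
```

```text
the job is handed in; nothing more can be done
None
```

The job is handed in at about 23 s. The heavier box, the one nearer the hinge, is held upright over the left-hand reader, and the lighter one stands back on the door shelf.

- **Door:** I swung it open by the handle to about 1.74 rad.
- **Weighing:** the near box pulled about 6.0 N when lifted (about 0.6 kg) and I set it back on the shelf. The far box pulled about 1.9 N (about 0.2 kg) and I set that back too.
- **Final hold:** the underside of the heavy box is about 78–79 mm above the reader's top, with the tool within about 2 mm of where I measured the reader's middle. It is gripped with 60 N and the tool is still and vertical.
- **Bystanders:** the last top view shows the lighter box upright on the shelf and the screwdriver, mug and power supply undisturbed.

One reading disagreed: the vertical force fell from about 6.1 N to 4.7 N while carrying the box to the reader. I put this down to sensor drift with the arm's pose. The finger opening stayed steady, and the pictures show nothing touching the box.

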